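Sort the drying canisters and store the dishes

ROBOT

A 6-joint arm with a two-finger parallel gripper is mounted at the origin on a cart in front of the work surface, level with it; the furniture and walls round the work are solid. World frame = base frame: x ahead of the robot, y to its left, z up, the work surface at z = 0. Lengths are in m, angles in rad, forces in N, time in s.
With the tool pointing down it reaches from about 0.35 to 0.85 m from the base axis. Payload 8.1 kg.
Tool frame: the origin (TCP) lies at the very end of the fingers, on their centre line; the grasp point (between the pads) lies 19 mm behind it; z points along the fingers, y is the direction in which the jaws open and shut (so a half turn about z gives the same grasp; the last joint's range is limited). The gripper opens to 93 mm and grips with 3 to 60 N. Pads are 15 mm wide; open, the fingers measure 128 mm over their backs; the gripper's body (75 mm by 188 mm) begins 65 mm behind the grasp point.
Start: joints at [-1.402, 0.13, 1.488, -0, 1.523, -0.085], TCP at [0.151, -0.581, 0.219] pointing down, gripper open.
Joint ranges: [-2.96, 2.96], [-0.89, 2.26], [0.02, 2.5], [-1.34, 4.48], [0, 2.73], [-2.66, 2.66]. Speed limits (rad/s): [2.39, 2.39, 2.79, 3.14, 3.14, 3.14].

INTERFACE

Orientations are given as [roll, pitch, yaw] about the fixed x, y, z axes, in that order (R = Rz(yaw) Ry(pitch) Rx(roll)).
In Python, from cell import robot gives the robot as it stands. The module is installed in compiled form; this text tells all that it offers. Calls block until the motion is done:
- robot.reach(position, orientation): joint-space move of the TCP to a pose.
- robot.line_to(position, speed=0.15, orientation=None): straight line of the TCP; orientation=None keeps the orientation; speed is the mean speed in m/s.
- robot.move_joints(angles): joint-space move.
- robot.move_gripper(opening): opening from 0.0 (shut) to 1.0 (fully open); the grip force is fixed at half the most; returns when the fingers have stopped.
- robot.pause(seconds).
- robot.ik(position, orientation): joint angles nearest the present ones, or None.
- robot.grab_frame(name): name is "scene" or "top" or "wrist"; returns a dict with "frame" (420x560x3 uint8, blue, green, red), "z_map" (420x560 float32, m along the optical axis (not along the pixel's ray), 0 where there is no reading), "fx", "fy", "cx", "cy" (pixels), "D" ([k1, k2, p1, p2, k3] as OpenCV has them; the pictures are not rectified), "R" (3x3) and "t" (3): a world point X has camera coordinates R X + t; the wrist camera has in their place "tool_from_camera" (4x4, takes a point from camera to tool coordinates, whose origin is the TCP and whose axes are the flange's). Camera axes: x right, y down, z forward; pixel columns grow to the right and rows downward; lengths in m; the calibration is good to about 2 mm. A picture is of the moment at which its call begins: read the wrist's pose just before it.
A pose or a line that the arm cannot do raises robot.Unreachable and nothing moves.
- robot.finish_job(): hands the job in, once; it reports no verdict.
Trained networks look in a picture, given as the dict that the camera call returned (one of the last four; its "shot" number tells which), for a name from the list of things; names that differ only in an ending like _2 or _b are one class to them, and where a whole thing is asked for, a point or a joint stands for the part that bears it (a point fixed in the world has none). Each returns a list of dicts, best first, with "conf" (0 to 1); they miss things now and then, are a little off and sometimes report something else, mostly with a low value. They report only what shows in the picture. A call takes as long as a camera call. They do not tell look-alikes from the thing itself.
- robot.masks_of(target, picture): "region" (420x560 bool, what is visible of it) and "position" ([row, column] in pixels, amid what is visible of it).
Readings, each from a call of its own:
- robot.get_t(): time.
- robot.get_joint_pos(): joint angles.
- robot.get_qvel(): joint speeds.
- robot.get_tau(): joint torques, N m.
- robot.get_position(): TCP position.
- robot.get_tool_rot(): TCP orientation.
- robot.get_contact_force(): force on the tool from outside, world axes, zero at the start.
- robot.get_wrist_torque(): the same for the moment, N m.
- robot.get_gripper_width(): opening from 0.0 (shut) to 1.0 (fully open).
Only numpy, scipy, OpenCV 4.12 (cv2) and the standard library are available. Lean on these libraries where they do the work, as an engineer would, in place of code of your own. Each camera call takes 0.05 s, during which the arm holds its last target.

TASK

First lift the two look-alike drying canisters in turn to feel which has soaked up water: stand the heavier one in the square oven tray to be dried out and the lighter one on the round pad of the wooden storage rack. Then slide the lifter under each petri dish in the aluminium drying rack and carry it level to a free bay of the storage rack, one dish to a bay, never touching a dish with the fingers since the lids are loose. At the end stand the lifter back on its mat with the handle on its marked spot, and leave the dropper bottle and the vial alone.

Things in the scene. Friction and masses are not known exactly. Their poses are not given: they have to be found in the camera images.
- can_a_center (a point): One of two look-alike closed aluminium canisters with a flat grey cap, squat upright cylinder, 60 mm across, 50 mm tall; this point is at its centre, 25 mm above its underside, z up. One of the two (either, it changes) has soaked up water and weighs 1.6 to 3.3 times as much as the other; both stay between 0.2 and 0.75 kg. Nothing outside shows which.
- can_b_center (a point): One of two look-alike closed aluminium canisters with a flat grey cap, squat upright cylinder, 60 mm across, 50 mm tall; this point is at its centre, 25 mm above its underside, z up. One of the two (either, it changes) has soaked up water and weighs 1.6 to 3.3 times as much as the other; both stay between 0.2 and 0.75 kg. Nothing outside shows which.
- oven_tray: Shallow dark square steel oven tray on the table, fixed, 110 x 110 mm outside, 8 mm high, walls 3 mm; origin on the table under its centre, axes along its sides; its inner floor is 3 mm above the table.
- store: Pale wooden storage rack, fixed: three bays side by side along its y, 74 mm apart; at its left (+y) end, joined by a strip, a round pad. A bay has two rails (tops 22 mm above the table) with a slot 36 mm wide between them, open to the front (-x), slot floor 4 mm above the table. Dividers and back wall are 30 mm high. Origin: underside, below the middle bay.
- store_pad (a point): Centre of the top of the storage rack's round pad, 100 mm across, 6 mm above the table.
- dry_bay0 (a point): Left bay of the drying rack (bare aluminium, fixed, built like the storage rack but without pad): point on the bay's centre line level with the rail tops, where a dish's underside centre belongs. x points to the back wall (32 mm away), -x to the open front (rack edge 36 mm away), dividers 34 mm to either side, z up.
- dry_bay1 (a point): Middle bay of the drying rack (bare aluminium, fixed, built like the storage rack but without pad): point on the bay's centre line level with the rail tops, where a dish's underside centre belongs. x points to the back wall (32 mm away), -x to the open front (rack edge 36 mm away), dividers 34 mm to either side, z up.
- dry_bay2 (a point): Right bay of the drying rack (bare aluminium, fixed, built like the storage rack but without pad): point on the bay's centre line level with the rail tops, where a dish's underside centre belongs. x points to the back wall (32 mm away), -x to the open front (rack edge 36 mm away), dividers 34 mm to either side, z up.
- store_bay0 (a point): Left bay of the storage rack: point on the bay's centre line level with the rail tops, where a dish's underside centre belongs. x points to the back wall (32 mm away), -x to the open front (rack edge 36 mm away), dividers 34 mm to either side, z up.
- store_bay1 (a point): Middle bay of the storage rack: point on the bay's centre line level with the rail tops, where a dish's underside centre belongs. x points to the back wall (32 mm away), -x to the open front (rack edge 36 mm away), dividers 34 mm to either side, z up.
- store_bay2 (a point): Right bay of the storage rack: point on the bay's centre line level with the rail tops, where a dish's underside centre belongs. x points to the back wall (32 mm away), -x to the open front (rack edge 36 mm away), dividers 34 mm to either side, z up.
- petri_1_center (a point): Round clear petri dish with a loose lid, 60 mm across over the lid (56 mm at the foot), 13 mm high, 35 g; this point is at its centre, half-way up. It lies flat across the two rails of a bay. Two or three of the dishes are present, the others absent.
- petri_2_center (a point): Round clear petri dish with a loose lid, 60 mm across over the lid (56 mm at the foot), 13 mm high, 35 g; this point is at its centre, half-way up. It lies flat across the two rails of a bay. Two or three of the dishes are present, the others absent.
- petri_3_center (a point): Round clear petri dish with a loose lid, 60 mm across over the lid (56 mm at the foot), 13 mm high, 35 g; this point is at its centre, half-way up. It lies flat across the two rails of a bay. Two or three of the dishes are present, the others absent.
- lifter_grip (a point): Lifter: flat steel spatula blade with an upright wooden handle. This point is in the middle of the handle, 55 mm above the underside; x points along the blade, z up. The handle is 34 mm along x, 14 mm thick along y, its top 86 mm above the underside. 150 g; stands by itself.
- lifter: The same lifter; origin on its underside, below the handle. Below the handle is a heel plate 44 (x) by 50 mm, 6 mm thick. The blade, 26 mm wide and 3 mm thick, flush with the underside, runs from the heel to a tip at x = 92 mm. With the handle 66 mm before a dish's centre the blade carries the dish and neither heel nor tip touches the rack.
- mat_spot (a point): Place for the lifter's handle on its fixed black rubber mat (140 x 60 mm, 2 mm thick): middle of a printed pale outline on top of the mat, on its long centre line, 40 mm from its middle; x points along the mat towards the blade's end.
- dropper: Bystander: amber dropper bottle, 32 mm across, 95 mm tall, loose; origin at the centre of its underside. Leave it alone.
- vial_stand: Bystander: small glass vial, 25 mm across, 62 mm tall, loose; origin at the centre of its underside. Leave it alone.
Mind the look-alikes: they are no part of the job. Of the things that look like the part that bears mat_spot, take the one that is farthest to the robot's left at the start.

How it is judged:
By the outcome, as a careful person would: the job done as asked, in the order asked, and still so for the second after the job is handed in, with the robot touching nothing.
Of fill_a, fill_b only 1 to 1 are there at a start; the rules pass over those that are not, and their reading is None.
Of petri_1, petri_2, petri_3 only 2 to 3 are there at a start; the rules pass over those that are not, and their reading is None.
At some moment in a run one of can_a, can_b, lifter may be knocked a few centimetres aside while the robot is not near it.
It also fails if it takes over 210 s, if anything falls off the work surface, if the arm or the gripper's body presses on something with over 40 N, if the wrist force passes 120 N, or if a joint passes its speed limit or range.

## Working session

There is one attempt and no reset: what is moved stays moved. The work goes in short steps, each a Python script; the robot and the scene stay as the last script left them, time stands still between calls to the robot, and variables do not carry over. Pictures are saved under pics/ and viewed, and the job is handed in when it is done.

```bash
mkdir -p pics; ls; cat > h.py <<'E'
import numpy as np, cv2
from cell import robot
def save(p,name): cv2.imwrite('pics/'+name+'.png',p['frame'])
def dep(p,mask=None):
    """world cloud HxWx3 for fixed cams; nan if none"""
    H,W=p['z_map'].shape
    K=np.array([[p['fx'],0,p['cx']],[0,p['fy'],p['cy']],[0,0,1.]])
    v,u=np.mgrid[0:H,0:W]
    pts=np.stack([u,v],-1).reshape(-1,1,2).astype(np.float64)
    n=cv2.undistortPoints(pts,K,np.array(p['D'],float)).reshape(H,W,2)
    z=p['z_map'].astype(float).copy(); z[z<=0]=np.nan
    C=np.stack([n[...,0]*z,n[...,1]*z,z],-1)
    if 'R' in p and p['R'] is not None:
        return (C-np.array(p['t']))@np.array(p['R'])
    T=np.array(p['tool_from_camera']); Ct=C@T[:3,:3].T+T[:3,3]
    from scipy.spatial.transform import Rotation as Ro
    pos,rpy=p['pose']
    R=Ro.from_euler('xyz',rpy).as_matrix()
    return Ct@R.T+np.array(pos)
def px(p,X):
    K=np.array([[p['fx'],0,p['cx']],[0,p['fy'],p['cy']],[0,0,1.]])
    if 'R' in p: R,t=np.array(p['R']),np.array(p['t'])
    else:
        from scipy.spatial.transform import Rotation as Ro
        T=np.array(p['tool_from_camera']); pos,rpy=p['pose']
        A=np.eye(4);A[:3,:3]=Ro.from_euler('xyz',rpy).as_matrix();A[:3,3]=pos
        M=np.linalg.inv(A@T);R,t=M[:3,:3],M[:3,3]
    X=np.atleast_2d(X).astype(float)
    return cv2.projectPoints(X,cv2.Rodrigues(R)[0],t,K,np.array(p['D'],float))[0].reshape(-1,2)
def wrist():
    pose=(robot.get_position(),robot.get_tool_rot()); p=robot.grab_frame('wrist'); p['pose']=pose; return p
E
python3 - <<'E'
from h import *
print(robot.get_t(),robot.get_position(),robot.get_tool_rot(),robot.get_contact_force())
for n in ['scene','top']:
    p=robot.grab_frame(n); save(p,n+'0')
    c=dep(p); np.savez('/tmp/'+n+'0.npz',**{k:np.array(v) for k,v in p.items()})
    for t in ['can_a_center','oven_tray','store','petri_1_center','lifter','mat_spot','dropper','vial_stand','dry_bay0']:
        for m in robot.masks_of(t,p):
            r=m['region'].copy(); q=np.nanmedian(c[r],0) if r.any() else None
            print(n,t,round(m['conf'],2),m['position'],r.sum(),np.round(q,3), np.round(np.nanpercentile(c[r],[2,98],axis=0),3).tolist())
print(robot.get_t())
E
```

```text
pics
0.0 [ 0.15059386 -0.58020179  0.21759757] [-3.13977794e+00 -1.62969983e-04  2.53823956e-01] [ 0.3093793   0.38309346 -0.12879004]
scene can_a_center 0.84 [311.4, 253.5] 686 [0.427 0.173 0.049] [[0.406, 0.14, 0.005], [0.461, 0.195, 0.054]]
scene oven_tray 0.81 [277.2, 300.9] 1526 [0.433 0.002 0.004] [[0.379, -0.053, 0.0], [0.49, 0.057, 0.011]]
scene oven_tray 0.7 [246.8, 164.8] 221 [0.742 0.203 0.045] [[0.734, 0.19, 0.005], [0.754, 0.213, 0.089]]
scene store 0.89 [200.5, 305.9] 2280 [ 0.606 -0.224  0.01 ] [[0.559, -0.395, 0.002], [0.648, -0.063, 0.033]]
scene petri_1_center 0.78 [293.7, 168.1] 420 [0.63  0.275 0.036] [[0.602, 0.248, 0.029], [0.659, 0.301, 0.04]]
scene petri_1_center 0.35 [195.7, 382.2] 148 [ 0.441 -0.408  0.004] [[0.422, -0.438, 0.001], [0.476, -0.352, 0.008]]
scene petri_1_center 0.32 [198.4, 304.5] 2318 [ 0.606 -0.225  0.01 ] [[0.559, -0.395, 0.002], [0.649, -0.064, 0.033]]
scene lifter 0.83 [205.0, 369.9] 339 [ 0.434 -0.319  0.011] [[0.414, -0.404, 0.004], [0.46, -0.302, 0.09]]
scene lifter 0.68 [200.8, 307.3] 2179 [ 0.605 -0.222  0.01 ] [[0.561, -0.393, 0.003
[... 1462 characters left out ...]
0.393  0.002] [[0.408, -0.435, -0.003], [0.49, -0.297, 0.007]]
top mat_spot 0.84 [205.6, 412.8] 818 [ 0.65  -0.525  0.002] [[0.599, -0.589, -0.003], [0.696, -0.461, 0.007]]
top dropper 0.68 [202.0, 209.6] 277 [0.646 0.129 0.037] [[0.619, 0.103, 0.032], [0.671, 0.154, 0.041]]
top dropper 0.62 [169.9, 183.8] 104 [0.747 0.193 0.052] [[0.737, 0.184, 0.015], [0.762, 0.207, 0.092]]
top dropper 0.52 [273.5, 192.8] 392 [0.436 0.164 0.049] [[0.409, 0.138, -0.001], [0.465, 0.207, 0.054]]
top vial_stand 0.59 [269.9, 354.8] 374 [ 0.447 -0.332  0.008] [[0.417, -0.407, 0.001], [0.464, -0.302, 0.09]]
top dry_bay0 0.85 [200.5, 193.7] 920 [0.645 0.194 0.019] [[0.605, 0.092, -0.001], [0.68, 0.316, 0.036]]
1.0
```

View pics/scene0.png

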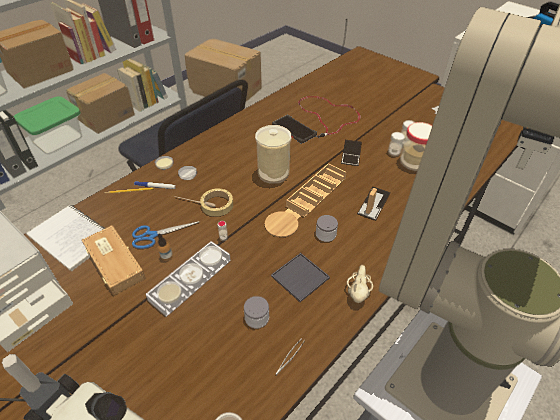

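View pics/top0.png

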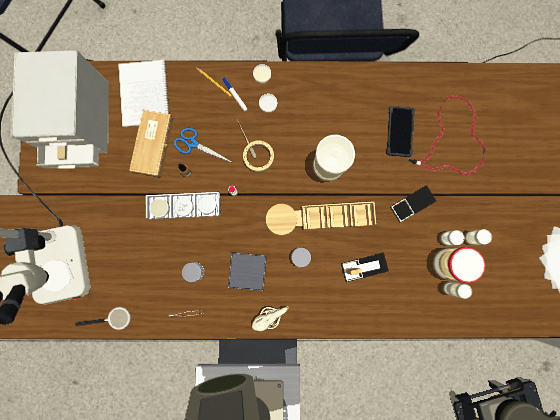

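```bash
python3 - <<'E'
import cv2
a=cv2.imread('pics/top0.png')
cv2.imwrite('pics/top0_L.png',cv2.resize(a[150:330,120:300],None,fx=3.3,fy=3.3,interpolation=cv2.INTER_CUBIC))
cv2.imwrite('pics/top0_R.png',cv2.resize(a[170:310,270:460],None,fx=4,fy=4,interpolation=cv2.INTER_CUBIC))
E
```

```text
(no output)
```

View pics/top0_L.png

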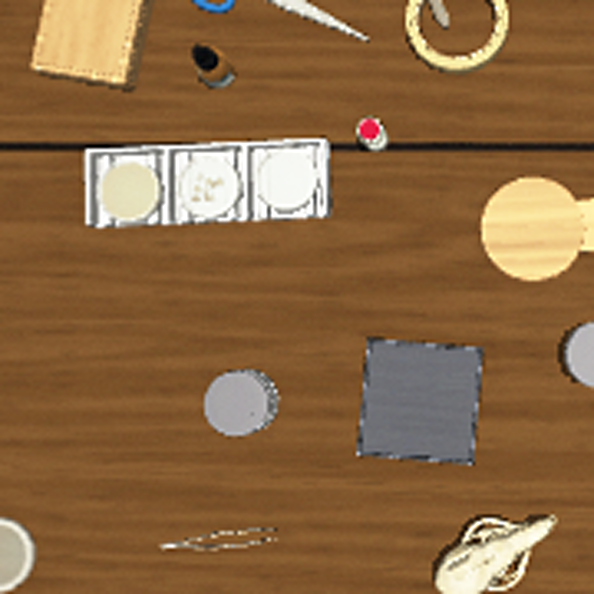

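View pics/top0_R.png

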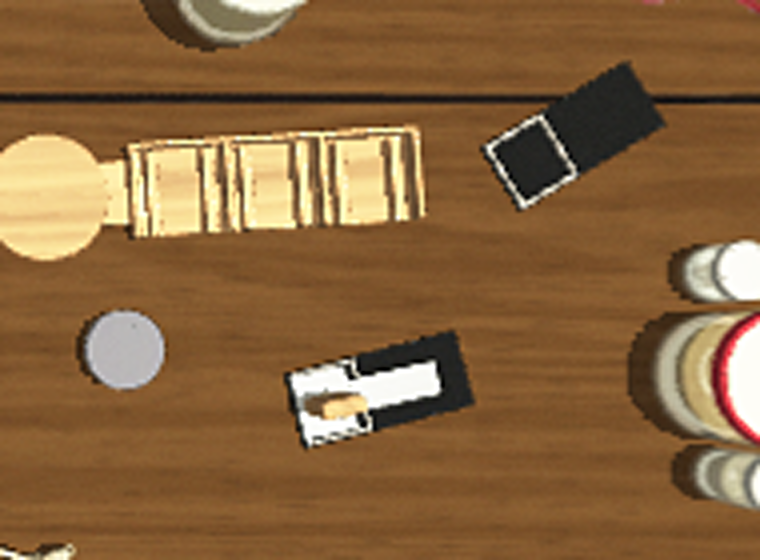

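The scene picture shows the canisters at about px (col 256, row 312) and (326, 229), and the drying rack with three dishes at about (188, 283). The storage rack is at about (306, 200).

There are two black mats with a pale outline, given here as top-view (col, row). One is at (365, 266), about y = -0.37, with the lifter standing on it. The other is at (413, 204), about y = -0.525, and is empty. The one farthest to the robot's left is at (365, 266), and the enlarged crop confirms it: the lifter stands in its outline.

Next I'll measure everything from the depth data.

```bash
cat >> h.py <<'E'
def circ(xy):
    c,r=cv2.minEnclosingCircle(xy.astype(np.float32)); return c,r
def find_can(c,near=None,zr=(0.042,0.066),rad=0.06,img=None):
    """clusters of top-face points of can size"""
    m=np.isfinite(c[...,2])&(c[...,2]>zr[0])&(c[...,2]<zr[1])&(c[...,0]>0.3)&(c[...,0]<0.75)&(abs(c[...,1])<0.5)
    if near is not None: m&=np.hypot(c[...,0]-near[0],c[...,1]-near[1])<rad
    n,l,s,_=cv2.connectedComponentsWithStats(m.astype(np.uint8),connectivity=4)
    out=[]
    for i in range(1,n):
        if s[i,4]<40: continue
        q=c[l==i]; out.append((np.round(q.mean(0),4),np.round((q[:,:2].max(0)+q[:,:2].min(0))/2,4),np.round(q[:,:2].max(0)-q[:,:2].min(0),3),int(s[i,4])))
    return out
E
python3 - <<'E'
from h import *
for n in ['scene','top']:
    p=dict(np.load('/tmp/%s0.npz'%n)); c=dep(p)
    print(n)
    for o in find_can(c): print(o)
    # table plane bias
    m=(abs(c[...,0]-0.5)<0.05)&(abs(c[...,1]-0.08)<0.015); print('table z',np.nanmedian(c[m][:,2]))
E
```

```text
scene
(array([ 0.7304, -0.2375,  0.0536]), array([ 0.7329, -0.2462]), array([0.032, 0.077]), 125)
(array([ 0.4778, -0.1617,  0.0508]), array([ 0.4799, -0.1639]), array([0.061, 0.061]), 300)
(array([0.6824, 0.0484, 0.0572]), array([0.6854, 0.046 ]), array([0.023, 0.025]), 84)
(array([0.7421, 0.2011, 0.0517]), array([0.7423, 0.1994]), array([0.015, 0.029]), 68)
(array([ 0.3087, -0.0752,  0.0466]), array([ 0.3108, -0.075 ]), array([0.021, 0.071]), 82)
(array([0.4338, 0.1671, 0.0504]), array([0.4354, 0.1663]), array([0.059, 0.059]), 464)
table z 0.0011077934018154918
top
(array([0.6856, 0.0466, 0.0602]), array([0.6867, 0.0474]), array([0.025, 0.021]), 56)
(array([ 0.4805, -0.1626,  0.0503]), array([ 0.4816, -0.1619]), array([0.057, 0.058]), 302)
(array([0.437 , 0.1659, 0.0497]), array([0.4376, 0.166 ]), array([0.057, 0.058]), 315)
(array([ 0.3068, -0.0711,  0.046 ]), array([ 0.3098, -0.0682]), array([0.02 , 0.075]), 78)
table z 0.00013525377998799216
```

```bash
python3 - <<'E'
from h import *
def chk(pos,yaw):
    q=robot.ik(pos,[np.pi,0,yaw]); print(pos,yaw,None if q is None else np.round(q,2))
for y in (0,-1.3,1.3,1.57,3.1): chk([0.48,-0.162,0.2],y)
for y in (0,0.05): chk([0.58,0.28,0.05],y); chk([0.50,0.30,0.05],y);chk([0.54,-0.3,0.05],y)
chk([0.44,-0.33,0.1],-1.3)
robot.reach([0.48,-0.162,0.22],[np.pi,0,0])
p=wrist(); save(p,'w1'); c=dep(p)
print(find_can(c)); print(p['tool_from_camera'])
print(robot.get_t(),robot.get_contact_force())
E
```

```text
[0.48, -0.162, 0.2] 0 [-0.43 -0.12  1.77 -0.    1.49  1.14]
[0.48, -0.162, 0.2] -1.3 [-0.43 -0.12  1.77 -0.    1.49  2.44]
[0.48, -0.162, 0.2] 1.3 [-0.43 -0.12  1.77  0.    1.49 -0.16]
[0.48, -0.162, 0.2] 1.57 [-0.43 -0.12  1.77  0.    1.49 -0.43]
[0.48, -0.162, 0.2] 3.1 [-0.43 -0.12  1.77  0.    1.49 -1.96]
[0.58, 0.28, 0.05] 0 [ 0.37  0.38  1.51 -0.    1.25  1.94]
[0.5, 0.3, 0.05] 0 [ 0.45  0.23  1.7  -0.    1.22  2.02]
[0.54, -0.3, 0.05] 0 [-0.59  0.31  1.59 -0.    1.23  0.98]
[0.58, 0.28, 0.05] 0.05 [ 0.37  0.38  1.51 -0.    1.25  1.89]
[0.5, 0.3, 0.05] 0.05 [ 0.45  0.23  1.7  -0.    1.22  1.97]
[0.54, -0.3, 0.05] 0.05 [-0.59  0.31  1.59 -0.    1.23  0.93]
[0.44, -0.33, 0.1] -1.3 [-0.74  0.08  1.76 -0.    1.3   2.13]
[(array([ 0.4814, -0.1626,  0.051 ]), array([ 0.4805, -0.1627]), array([0.059, 0.059]), 2775), (array([ 0.4429, -0.3153,  0.0542]), array([ 0.4388, -0.3195]), array([0.019, 0.032]), 373), (array([ 0.3087, -0.0682,  0.0462]), array([ 0.3124, -0.0674]), array([0.025, 0.081]), 814)]
[[-5.84876328e-04 -9.70124735e-01 -2.42605971e-01  6.68489277e-02]
 [ 9.99999728e-01 -4.58594439e-04 -5.76994705e-04  4.69781868e-04]
 [ 4.48499086e-04 -2.42606242e-01  9.70124739e-01 -1.66955048e-01]
 [ 0.00000000e+00  0.00000000e+00  0.00000000e+00  1.00000000e+00]]
2.975 [ 0.23770923 -0.37317089 -0.53568333]
```

View pics/w1.png

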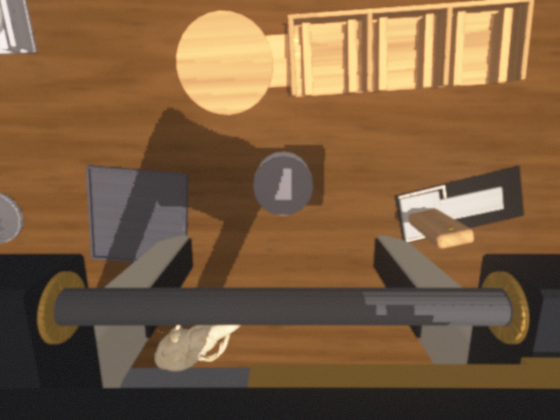

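The wrist view shows canister B at (283,184), with the tray, the storage rack and the mat with the lifter all visible. I'll weigh B first, then A.

```bash
cat >> h.py <<'E'
D=[np.pi,0,0]
def force(n=12):
    robot.pause(0.4); a=[]
    for _ in range(n): a.append(robot.get_contact_force()); robot.pause(0.03)
    return np.mean(a,0),np.std(a,0)
E
python3 - <<'E'
from h import *
p=wrist(); c=dep(p); np.savez('/tmp/w1.npz',**{k:np.array(v,dtype=object) if k=='pose' else np.array(v) for k,v in p.items()})
f0=force(); print('base',f0)
robot.line_to([0.4805,-0.1627,0.018],speed=0.15)
robot.move_gripper(0.4); print('w',robot.get_gripper_width())
robot.line_to([0.4805,-0.1627,0.07],speed=0.08)
f1=force(); print('B',f1, 'kg',(f0[0]-f1[0])[2]/9.81, robot.get_gripper_width())
robot.line_to([0.4805,-0.1627,0.0185],speed=0.08)
robot.move_gripper(1.0)
robot.line_to([0.4805,-0.1627,0.15],speed=0.2)
robot.reach([0.42,0.166,0.2],D)
p=wrist(); save(p,'w2'); print(find_can(dep(p))); print(robot.get_t())
E
```

```text
base (array([ 0.10279308,  0.40724873, -0.06016689]), array([0.42753257, 0.47809755, 0.41040384]))
w 0.649273759573046
B (array([-0.07095577, -0.00609302, -5.71370628]), array([0.37026258, 0.67105703, 0.54985638])) kg 0.576303709723314 0.6463065009597831
[(array([0.4371, 0.1671, 0.051 ]), array([0.4364, 0.1671]), array([0.059, 0.059]), 3215)]
11.2083
```

View pics/w2.png

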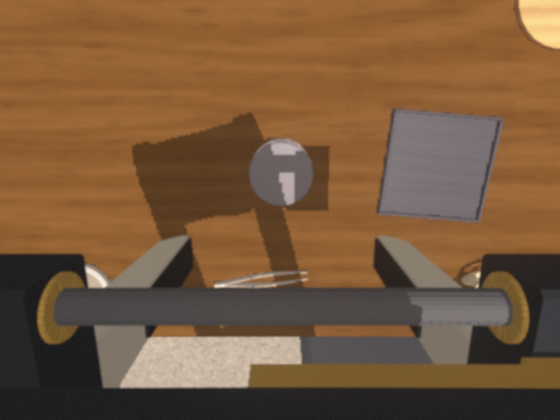

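```bash
python3 - <<'E'
from h import *
f0=force()
robot.line_to([0.4365,0.1671,0.12],speed=0.2)
robot.line_to([0.4365,0.1671,0.018],speed=0.15)
robot.move_gripper(0.4)
robot.line_to([0.4365,0.1671,0.08],speed=0.08)
f1=force(); print('A kg',(f0[0]-f1[0])[2]/9.81, robot.get_gripper_width(),robot.get_t())
E
python3 - <<'E'
from h import *
d=dict(np.load('/tmp/w1.npz',allow_pickle=True)); d={k:(v if k in('frame','z_map','pose','tool_from_camera','D') else float(v)) if k!='R' else v for k,v in d.items()if k!='shot'}
d['pose']=[np.array(x,float) for x in d['pose']]
c=dep(d)
# tray: walls z~8mm
def rect(m):
    xy=c[m][:,:2]; r=cv2.minAreaRect((xy*1000).astype(np.float32)); return r
reg=(abs(c[...,0]-0.435)<0.08)&(abs(c[...,1]-0.003)<0.08)
f=d['frame'].astype(int); 
sat=f.max(-1)-f.min(-1)
m=reg&(sat<25)&(c[...,2]<0.02)
m=cv2.morphologyEx(m.astype(np.uint8),cv2.MORPH_OPEN,np.ones((3,3)))
n,l,s,_=cv2.connectedComponentsWithStats(m); i=1+np.argmax(s[1:,4]); print('tray',rect(l==i),s[i])
# pad
reg=(c[...,0]>0.5)&(c[...,1]>-0.2)&(c[...,1]<0)&(sat>60)&(f[...,2]>150)
m=reg.astype(np.uint8); n,l,s,_=cv2.connectedComponentsWithStats(m); i=1+np.argmax(s[1:,4]); q=c[l==i]; print('pad?',s[i],np.nanmin(q,0),np.nanmax(q,0),np.nanmedian(q,0))
q=q[q[:,1]>-0.135]; 
from scipy.optimize import least_squares
# edge: contour fit
cnt=max(cv2.findContours((l==i).astype(np.uint8),cv2.RETR_EXTERNAL,cv2.CHAIN_APPROX_NONE)[0],key=len)[:,0]
P=c[cnt[:,1],cnt[:,0]]; P=P[np.isfinite(P).all(1)&(P[:,1]>-0.13)][:,:2]
r=least_squares(lambda a:np.hypot(P[:,0]-a[0],P[:,1]-a[1])-a[2],[0.6,-0.1,0.05],loss='soft_l1',f_scale=0.002); print('pad fit',r.x)
E
```

```text
A kg 0.28262609105782305 0.6411720562511004 15.7667
tray ((436.2322998046875, 2.504344940185547), (109.6201400756836, 110.44402313232422), 85.21881866455078) [  87  166  101   96 8077]
pad? [  154     8   169   110 13196] [ 0.54752144 -0.19996105 -0.00162012] [ 0.65398074 -0.02961093  0.03316807] [ 0.60305545 -0.12353252  0.00659106]
pad fit [ 0.60036672 -0.09579274  0.05303589]
```

A weighs 0.283 kg and B 0.576 kg, so B is the heavy one and A goes on the pad. I'll check the pad from closer while holding A.

```bash
python3 - <<'E'
from h import *
robot.line_to([0.4365,0.1671,0.13],speed=0.2)
robot.line_to([0.53,-0.096,0.2],speed=0.25)
p=wrist(); save(p,'w3'); c=dep(p); f=p['frame'].astype(int); sat=f.max(-1)-f.min(-1)
from scipy.optimize import least_squares
h=np.isfinite(c[...,2])&(c[...,2]>0.0035)&(c[...,2]<0.012)&(np.hypot(c[...,0]-0.6,c[...,1]+0.096)<0.06)
q=c[h]; print('z',np.median(q[:,2]),np.median(c[(np.hypot(c[...,0]-0.6,c[...,1]+0.096)>0.06)&(abs(c[...,1]+0.03)<0.02)][:,2]))
cnt=max(cv2.findContours(h.astype(np.uint8),cv2.RETR_EXTERNAL,cv2.CHAIN_APPROX_NONE)[0],key=len)[:,0]
P=c[cnt[:,1],cnt[:,0]]; P=P[(P[:,1]>-0.13)&(P[:,0]>0.56)][:,:2]
r=least_squares(lambda a:np.hypot(P[:,0]-a[0],P[:,1]-a[1])-a[2],[0.6,-0.1,0.05],loss='soft_l1',f_scale=0.002); print('fit',r.x,P.min(0),P.max(0))
np.save('/tmp/w3c.npy',c)
E
```

```text
z 0.00695280290885264 0.0017565740228814297
fit [ 0.60009489 -0.10319012  0.04964464] [ 0.56057921 -0.12911916] [ 0.65034121 -0.05366815]
```

View pics/w3.png

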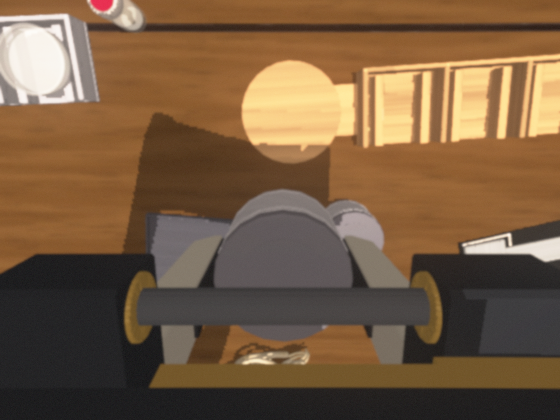

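```bash
python3 - <<'E'
from h import *
p=robot.grab_frame('wrist')
robot.line_to([0.600,-0.103,0.1],speed=0.2)
robot.line_to([0.600,-0.103,0.0255],speed=0.08)
robot.move_gripper(0.85)
robot.line_to([0.600,-0.103,0.14],speed=0.2)
robot.line_to([0.46,-0.162,0.2],speed=0.3)
p=wrist(); save(p,'w4'); c=dep(p); print(find_can(c)); print(robot.get_t())
E
```

```text
[(array([ 0.5962, -0.1046,  0.0566]), array([ 0.5942, -0.1039]), array([0.048, 0.059]), 4102), (array([ 0.4809, -0.1626,  0.051 ]), array([ 0.4802, -0.163 ]), array([0.059, 0.059]), 3251), (array([ 0.4424, -0.3146,  0.0542]), array([ 0.4389, -0.3193]), array([0.019, 0.032]), 419), (array([ 0.3076, -0.0705,  0.0465]), array([ 0.3099, -0.0718]), array([0.02 , 0.062]), 693)]
21.4417
```

View pics/w4.png

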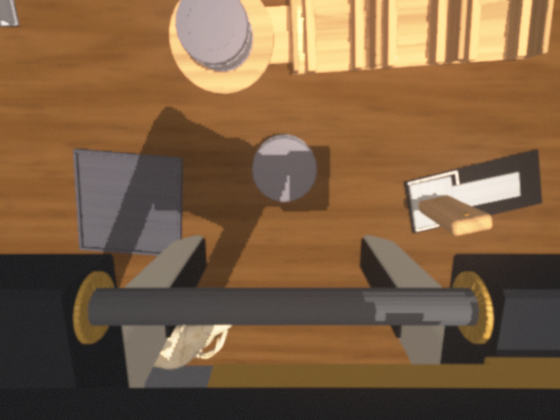

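A stands on the pad. Next, B goes to the tray at (0.436, 0.0025).

```bash
python3 - <<'E'
from h import *
robot.line_to([0.4802,-0.163,0.1],speed=0.2)
robot.line_to([0.4802,-0.163,0.018],speed=0.15)
robot.move_gripper(0.4); print(robot.get_gripper_width())
robot.line_to([0.4802,-0.163,0.09],speed=0.12)
robot.line_to([0.436,0.0025,0.09],speed=0.2)
robot.line_to([0.436,0.0025,0.0225],speed=0.08)
robot.move_gripper(0.85)
robot.line_to([0.436,0.0025,0.15],speed=0.2)
robot.line_to([0.40,0.0025,0.25],speed=0.3)
p=wrist(); save(p,'w5'); c=dep(p); print(find_can(c))
t=robot.grab_frame('top'); save(t,'top1'); print(robot.get_t())
# look at drying rack and store from above
def grab(pos,name,yaw=0):
    robot.reach(pos,[np.pi,0,yaw]); robot.pause(0.2); p=wrist(); save(p,name); np.savez('/tmp/'+name+'.npz',c=dep(p),f=p['frame'],z=p['z_map'],fx=p['fx'],fy=p['fy'],cx=p['cx'],cy=p['cy'],D=p['D'],T=p['tool_from_camera'],pos=p['pose'][0],rpy=p['pose'][1])
grab([0.57,0.20,0.22],'wd'); grab([0.54,-0.26,0.22],'ws'); grab([0.39,-0.36,0.2],'wm')
print(robot.get_t())
E
```

```text
0.6473803745368002
[(array([ 0.5718, -0.1014,  0.051 ]), array([ 0.5729, -0.1033]), array([0.007, 0.035]), 220), (array([0.4362, 0.0025, 0.0539]), array([0.4359, 0.0025]), array([0.059, 0.059]), 2582), (array([ 0.3076, -0.0621,  0.0469]), array([ 0.3123, -0.0564]), array([0.025, 0.059]), 577)]
27.9583
32.175
```

View pics/w5.png

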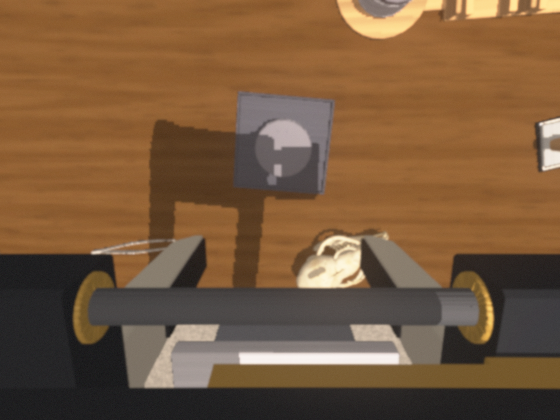

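View pics/wd.png

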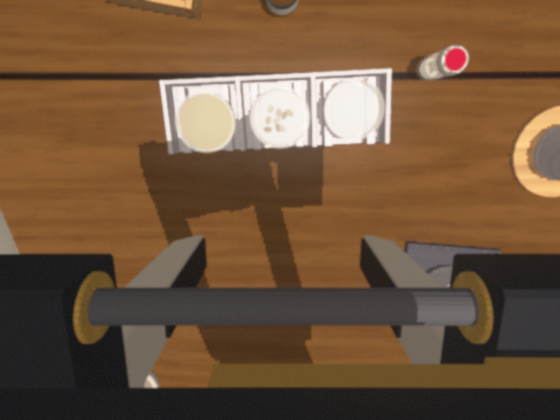

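View pics/ws.png

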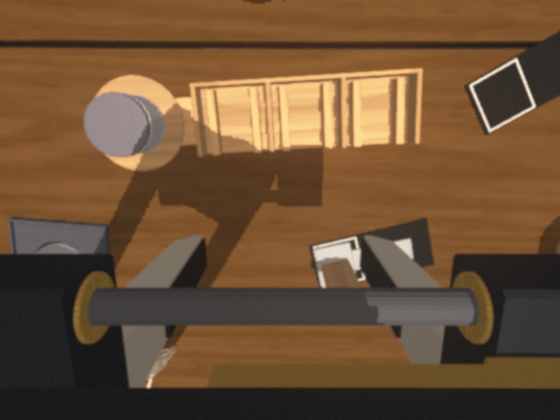

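View pics/wm.png

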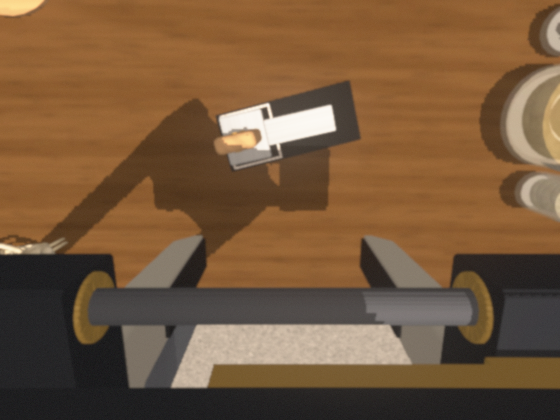

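```bash
cat > fit.py <<'E'
from h import *
from scipy.optimize import least_squares
def fitrack(c,x0,dish=False,dz=0.0):
    # rough region
    d=c.reshape(-1,3); d=d[np.isfinite(d).all(1)]
    x,y,yaw=x0
    def loc(q,a):
        dx,dy=q[:,0]-a[0],q[:,1]-a[1]; cs,sn=np.cos(a[2]),np.sin(a[2])
        return np.stack([cs*dx+sn*dy,-sn*dx+cs*dy],1)
    a=np.array(x0,float)
    for tol in (0.012,0.008,0.006,0.006):
        L=loc(d,a); m=(d[:,2]>0.0275)&(d[:,2]<0.0325)&(L[:,0]>-0.05)&(L[:,0]<0.05)&(abs(L[:,1])<0.13)
        q=d[m]
        def rects(a,q):
            L=loc(q,a); out=[]
            for yc in (-.111,-.037,.037,.111):
                ex=np.maximum(np.maximum(-0.036-L[:,0],L[:,0]-0.038),0); ey=abs(L[:,1]-yc); out.append((np.hypot(ex,ey)))
            return L,np.array(out)
        L,o=rects(a,q)
        k=(o.min(0)<tol)&(L[:,0]<0.026); Q=q[k]; lab=o.argmin(0)[k]
        B=q[(abs(L[:,0]-0.035)<tol)&(abs(L[:,1])<0.108)]
        ycs=np.array([-.111,-.037,.037,.111])
        def res(a):
            return np.concatenate([loc(Q,a)[:,1]-ycs[lab],(loc(B,a)[:,0]-BW)])
        r=least_squares(res,a,loss='soft_l1',f_scale=0.002); a=r.x
    LB=loc(B,a)[:,0]; LQ=loc(Q,a)
    # front edge: min x of divider points
    return a,len(Q),len(B),np.percentile(LB,[3,50,97]),[np.round(np.percentile(LQ[lab==i][:,1],[3,97])*1e3,1).tolist() for i in range(4)],[np.round(np.percentile(LQ[lab==i][:,0],[1,99])*1e3,1).tolist() for i in range(4)]
BW=0.035
if __name__=='__main__':
    for n,x0 in (('wd',(0.645,0.204,0.05)),('ws',(0.607,-0.282,0.05))):
        z=np.load('/tmp/%s.npz'%n); print(n,*fitrack(z['c'],x0),sep='\n ')
        c=z['c'];m=(abs(c[...,0]-x0[0]+0.06)<0.01)&(abs(c[...,1]-x0[1])<0.05); print(np.nanmedian(c[m][:,2]))
E
python3 fit.py
```

```text
wd
 [0.64147882 0.20499016 0.04657078]
 1339
 1118
 [0.03237408 0.03499321 0.03728491]
 [[-113.4, -108.1], [-39.1, -34.3], [34.6, 39.7], [108.2, 113.0]]
 [[-34.6, 25.2], [-34.2, 25.1], [-34.5, 25.6], [-34.3, 25.5]]
0.33625170070740074
ws
 [ 0.61001786 -0.28247775  0.06293631]
 1334
 1077
 [0.03240483 0.03498585 0.03738776]
 [[-113.6, -108.9], [-39.0, -34.3], [34.6, 39.4], [108.3, 113.1]]
 [[-34.6, 25.2], [-34.0, 25.1], [-34.3, 25.1], [-33.9, 25.7]]
0.2588664015407409
```

```bash
cat > lift.py <<'E'
from h import *
def lifter_pose(c,f,near,mat=True):
    ok=np.isfinite(c).all(-1)
    r=np.hypot(c[...,0]-near[0],c[...,1]-near[1])<0.12
    o={}
    m=ok&r&(c[...,2]>0.078)&(c[...,2]<0.096); q=c[m]
    if len(q)>10: o['top']=(q.mean(0),cv2.minAreaRect((q[:,:2]*1e3).astype(np.float32)),len(q))
    V=f.astype(int); sat=V.max(-1)-V.min(-1)
    m=ok&r&(c[...,2]<0.014)&(V.min(-1)>170)&(sat<40)
    o['white']=m
    m2=ok&r&(c[...,2]<0.014)&(V.max(-1)<60); o['black']=m2
    return o
E
python3 - <<'E'
from lift import *
z=np.load('/tmp/wm.npz'); c,f=z['c'],z['f']
o=lifter_pose(c,f,(0.45,-0.36)); print(o['top'])
cr=f[70:185,200:375]; cv2.imwrite('pics/wm_crop.png',cv2.resize(cr,None,fx=4,fy=4,interpolation=cv2.INTER_CUBIC))
dcr=c[70:185,200:375,2]; cv2.imwrite('pics/wm_z.png',cv2.resize(np.uint8(np.clip(np.nan_to_num(dcr)*1e3*12,0,255)),None,fx=4,fy=4,interpolation=cv2.INTER_NEAREST))
for n,ctr in (('wd',None),):
    z=np.load('/tmp/wd.npz'); c=z['c']; a=(0.64148,0.20499,0.04657)
    for k,yc in ((0,.074),(1,0),(2,-.074)):
        b=np.array([a[0]-np.sin(a[2])*yc,a[1]+np.cos(a[2])*yc])
        h=np.isfinite(c).all(-1)&(c[...,2]>0.033)&(c[...,2]<0.042)&(np.hypot(c[...,0]-b[0],c[...,1]-b[1])<0.045)
        q=c[h]; cc,r=cv2.minEnclosingCircle((q[:,:2]*1e3).astype(np.float32)); print(k,b,q.mean(0),cc,r,len(q))
E
```

```text
(array([ 0.43901636, -0.32144168,  0.0878276 ]), ((438.63238525390625, -320.8863830566406), (15.752154350280762, 33.81070327758789), 10.847333908081055), 743)
0 [0.63803507 0.27890977] [0.63370754 0.27577567 0.03734277] (625.5463256835938, 276.8179016113281) 38.099273681640625 2995
1 [0.64148 0.20499] [0.6376469  0.20315346 0.03730982] (640.7060546875, 209.03240966796875) 40.8815803527832 3047
2 [0.64492493 0.13107023] [0.64544341 0.13017488 0.03726352] (644.0106201171875, 137.35862731933594) 38.74287796020508 3172
```

View pics/wm_crop.png

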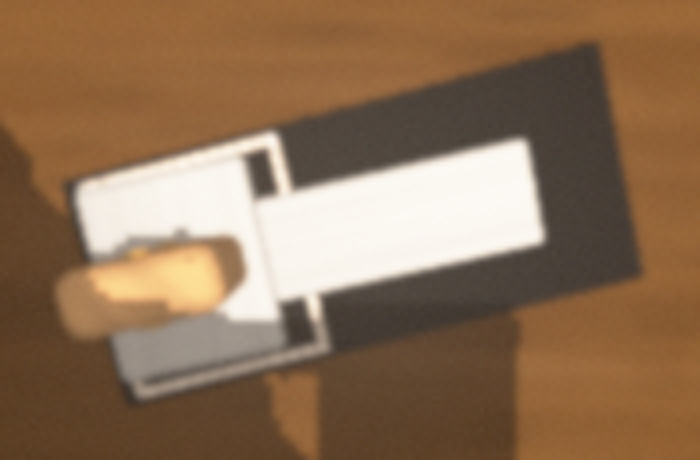

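View pics/wm_z.png

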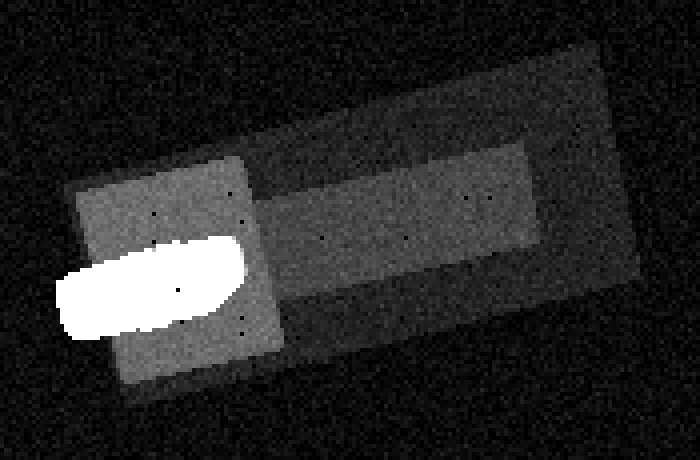

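```bash
cat >> lift.py <<'E'
def ransac_rect(m):
    m=cv2.morphologyEx(m.astype(np.uint8),cv2.MORPH_OPEN,np.ones((3,3)))
    n,l,s,_=cv2.connectedComponentsWithStats(m); return l==(1+np.argmax(s[1:,4]))
def fitrect(q,x0,hx,hy):
    """pose (x,y,yaw) of rectangle hx,hy filled with pts q: match moments + soft edges"""
    from scipy.optimize import minimize
    def cost(a):
        dx,dy=q[:,0]-a[0],q[:,1]-a[1]; cs,sn=np.cos(a[2]),np.sin(a[2])
        L=np.stack([cs*dx+sn*dy,-sn*dx+cs*dy],1)
        ox=np.maximum(abs(L[:,0])-hx,0); oy=np.maximum(abs(L[:,1])-hy,0)
        return np.mean(np.minimum(np.hypot(ox,oy),0.004))*1e3
    best=None
    for y in np.linspace(-.08,.08,5):
        r=minimize(cost,[x0[0],x0[1],x0[2]+y],method='Nelder-Mead',options=dict(initial_simplex=np.array(x0)+np.array([[0,0,y],[.004,0,y],[0,.004,y],[0,0,y+.05]]),xatol=1e-5,fatol=1e-7))
        if best is None or r.fun<best.fun: best=r
    return best.x,best.fun
E
python3 - <<'E'
from lift import *
z=np.load('/tmp/wm.npz'); c,f=z['c'],z['f'].astype(int)
ok=np.isfinite(c).all(-1)
near=np.hypot(c[...,0]-0.45,c[...,1]+0.365)<0.1
# mat
ratio=(f.max(-1)-f.min(-1))/np.maximum(f.max(-1),1)
mm=ransac_rect(ok&near&(((ratio<0.42)&(c[...,2]<0.02))|(c[...,2]>0.0035)&(c[...,2]<0.012)))
r=cv2.minAreaRect((c[mm][:,:2]*1e3).astype(np.float32)); print('mat',r, mm.sum())
mx=fitrect(c[mm][:,:2],[0.455,-0.362,-1.31],.069,.029); print('matfit',mx)
bl=ransac_rect(ok&near&(f.min(-1)>150)&(c[...,2]>0.003)&(c[...,2]<0.0065)&(c[...,1]<-0.345))
q=c[bl]; print('blade',cv2.minAreaRect((q[:,:2]*1e3).astype(np.float32)),len(q))
bx=fitrect(q[:,:2],[q[:,0].mean(),q[:,1].mean(),-1.36],.034,.0125);print(bx)
u,s,v=np.linalg.svd(q[:,:2]-q[:,:2].mean(0),full_matrices=False); print('pca',np.arctan2(*v[0][::-1]))
# tip
d=np.array([np.cos(bx[0][2]),np.sin(bx[0][2])]); n=np.array([-d[1],d[0]])
L=q[:,:2]@d; print('tip along',np.percentile(L,99.7),'cross',np.percentile(q[:,:2]@n,[1,99]))
H=np.array([.43863,-.32089]);print('handle along',H@d,'cross',H@n)
he=ransac_rect(ok&near&(c[...,2]>0.0068)&(c[...,2]<0.010)); q=c[he]; print('heel',cv2.minAreaRect((q[:,:2]*1e3).astype(np.float32)),np.percentile(q[:,:2]@d,[1,99]),np.percentile(q[:,:2]@n,[1,99]))
m=np.array([np.cos(mx[0][2]),np.sin(mx[0][2])]); print('spot',mx[0][:2]-0.04*m,mx[0][:2]-0.04*m-H)
E
```

```text
mat ((448.5352478027344, -364.94683837890625), (60.843658447265625, 139.08168029785156), 13.962702751159668) 7296
matfit (array([ 0.44886331, -0.36501856, -1.32378181]), np.float64(0.015014175381508642))
blade ((454.9154357910156, -405.9152526855469), (5.514023780822754, 11.361954689025879), 79.11682891845703) 58
(array([ 0.45459344, -0.40606502, -1.44      ]), np.float64(0.0))
pca 2.8546428765187937
tip along 0.4657915405750052 cross [0.392274   0.40318062]
handle along 0.37535682071504295 cross 0.393031711370336
heel ((449.26531982421875, -322.4981384277344), (29.47868537902832, 35.65847396850586), 13.029088020324707) [0.36054712 0.39638435] [0.3910344  0.41829812]
spot [ 0.4390829  -0.32623269] [ 0.0004529  -0.00534269]
```

```bash
cat >> lift.py <<'E'
def fitfoot(q,x0):
    """lifter pose from footprint points (heel 44x50 at origin, blade 26 wide to 92) inward margins 0.5mm + coverage"""
    from scipy.optimize import minimize
    def cost(a):
        dx,dy=q[:,0]-a[0],q[:,1]-a[1]; cs,sn=np.cos(a[2]),np.sin(a[2])
        x,y=cs*dx+sn*dy,-sn*dx+cs*dy
        o1=np.hypot(np.maximum(abs(x)-.0215,0),np.maximum(abs(y)-.0245,0))
        o2=np.hypot(np.maximum(abs(x-.046)-.0455,0),np.maximum(abs(y)-.0125,0))
        return np.mean(np.minimum(np.minimum(o1,o2),0.004))*1e3
    best=None
    for y in np.linspace(-.1,.1,7):
        s=np.array(x0)+np.array([[0,0,y],[.005,0,y],[0,.005,y],[0,0,y+.05]])
        r=minimize(cost,s[0],method='Nelder-Mead',options=dict(initial_simplex=s,xatol=1e-5,fatol=1e-7,maxiter=600))
        if best is None or r.fun<best.fun: best=r
    return best.x,best.fun
E
python3 - <<'E'
from lift import *
z=np.load('/tmp/wm.npz'); c,f=z['c'],z['f'].astype(int)
ok=np.isfinite(c).all(-1)
near=np.hypot(c[...,0]-0.45,c[...,1]+0.365)<0.1
w=(f.min(-1)>110)&((f.max(-1)-f.min(-1))<50)&near&ok
for a,b in ((-.385,-.36),(-.41,-.39)):
    k=w&(c[...,1]>a)&(c[...,1]<b); print('blade z',np.nanmedian(c[k][:,2]),k.sum())
k=near&(f.max(-1)<70)&ok; print('mat z',np.median(c[k][:,2]))
m=ok&near&(c[...,2]>0.0045)&(c[...,2]<0.0125)
m=ransac_rect(cv2.medianBlur(m.astype(np.uint8)*255,3)>0)
q=c[m]; print(len(q),fitfoot(q[:,:2],[.44,-.322,-1.37]))
cv2.imwrite('pics/m.png',cv2.resize((m*255).astype(np.uint8)[60:200,190:380],None,fx=4,fy=4))
E
```

```text
blade z 0.007049388738964449 1276
blade z 0.2712762513024656 1228
mat z 0.30930429387022257
3234 (array([ 0.44 , -0.322, -1.47 ]), np.float64(nan))
```

View pics/m.png

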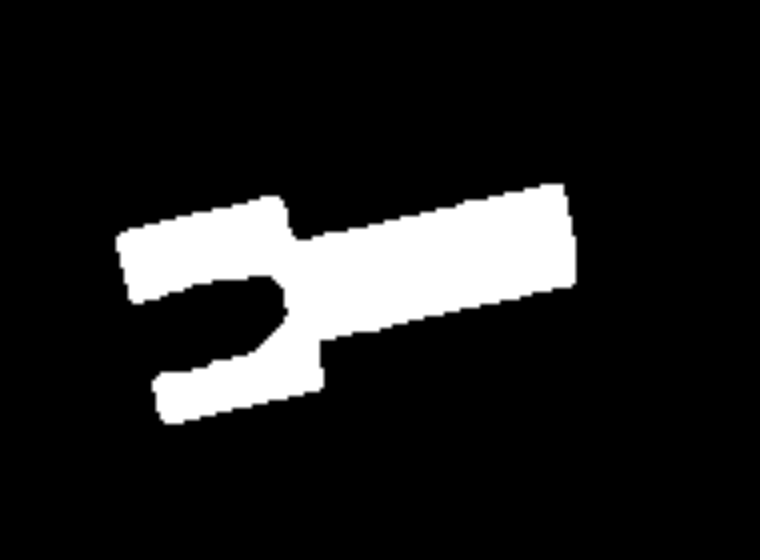

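```bash
cat >> lift.py <<'E'
def foot_from(c,ctr=(0.45,-0.365),r=0.1,x0=(.44,-.322,-1.37),lo=.0045,hi=.0125):
    ok=np.isfinite(c).all(-1); near=np.hypot(c[...,0]-ctr[0],c[...,1]-ctr[1])<r
    m=ok&near&(c[...,2]>lo)&(c[...,2]<hi)
    m=ransac_rect(cv2.medianBlur(m.astype(np.uint8)*255,3)>0)&ok
    q=c[m]; return fitfoot(q[:,:2],list(x0)),len(q),m
E
python3 - <<'E'
from lift import *
z=np.load('/tmp/wm.npz'); c,f=z['c'],z['f'].astype(int)
a,n,m=foot_from(c); print(a,n)
print('tilt-check handle top',.43863,-.32089)
E
```

```text
(array([ 0.43862643, -0.32074098, -1.3521919 ]), np.float64(0.010075522294724132)) 3223
tilt-check handle top 0.43863 -0.32089
```

Lifter pose (0.4386, -0.3208), yaw -1.352. Mat spot (0.4391, -0.3262), yaw -1.324. Rack fits agree to about 1 mm. I'll look again just before the grasp, then take the lifter.

```bash
python3 - <<'E'
from lift import *
c=dep(wrist()); a,n,m=foot_from(c); print(a,n)
(x,y,yaw),_=a
robot.reach([x,y,0.16],[np.pi,0,yaw])
robot.line_to([x,y,0.0385],speed=0.12)
print('f',robot.get_contact_force())
robot.move_gripper(0.0); print('w',robot.get_gripper_width()*93)
robot.line_to([x,y,0.12],speed=0.1)
robot.reach([0.44,-0.25,0.2],[np.pi,0,0.05])
robot.pause(0.3)
p=wrist(); save(p,'w6'); c=dep(p); np.save('/tmp/w6c.npy',c)
# tool-frame cloud relative to TCP
pos=np.array(robot.get_position()); print(pos,robot.get_tool_rot())
b=np.isfinite(c).all(-1)&(abs(c[...,2]-(pos[2]-0.036))<0.015)&(np.hypot(c[...,0]-pos[0],c[...,1]-pos[1])<0.12)
q=c[b]; print(len(q),q.min(0)-pos,q.max(0)-pos); print(robot.get_t())
E
```

```text
(array([ 0.4386618 , -0.32076107, -1.35277773]), np.float64(0.008354432170860956)) 3228
f [-0.4608624   0.02857426  0.60601896]
w 14.16026239712933
[ 0.43991387 -0.25007077  0.19980599] [-3.14140617e+00  2.59032760e-04  4.95185677e-02]
8463 [-0.00591751 -0.0249144  -0.03501056] [ 0.09240952  0.02525037 -0.02103295]
38.225
```

View pics/w6.png

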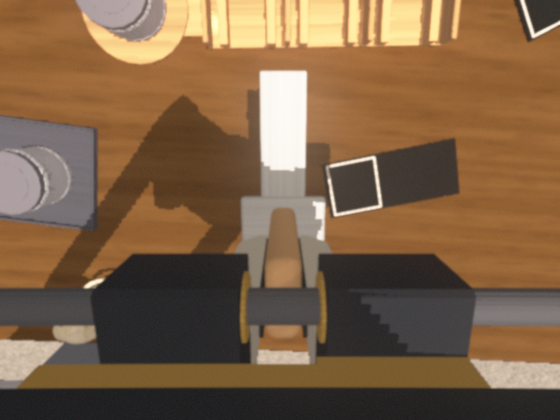

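```bash
cat >> lift.py <<'E'
from scipy.spatial.transform import Rotation as Ro
def held(c,pos,rpy):
    T=(c-np.array(pos))@Ro.from_euler('xyz',rpy).as_matrix()  # tool frame
    ok=np.isfinite(T).all(-1)&(T[...,0]>0.026)&(T[...,0]<0.11)&(abs(T[...,1])<0.02)&(T[...,2]>0.015)&(T[...,2]<0.045)
    m=ransac_rect(ok)&np.isfinite(T).all(-1); q=T[m]
    A=np.c_[q[:,:2],np.ones(len(q))]; co,*_=np.linalg.lstsq(A,q[:,2],rcond=None)
    yc=[]
    for x in np.arange(.03,.088,.004):
        k=abs(q[:,0]-x)<.002; yc.append((x,(np.percentile(q[k,1],2)+np.percentile(q[k,1],98))/2, np.ptp(np.percentile(q[k,1],[2,98]))))
    yc=np.array(yc); s=np.polyfit(yc[:,0],yc[:,1],1)
    return dict(tip=np.percentile(q[:,0],99.5),slope_x=co[0],slope_y=co[1],z_at60=co@[.06,0,1],yslope=s[0],y60=np.polyval(s,.06),w=yc[:,2].mean(),n=len(q))
E
python3 - <<'E'
from lift import *
c=np.load('/tmp/w6c.npy'); pos=robot.get_position(); rpy=robot.get_tool_rot()
print(held(c,pos,rpy))
# mat outline bare
f=cv2.imread('pics/w6.png').astype(int)
ok=np.isfinite(c).all(-1); near=np.hypot(c[...,0]-.449,c[...,1]+.365)<.09
ratio=(f.max(-1)-f.min(-1))/np.maximum(f.max(-1),1)
m=ransac_rect(ok&near&(c[...,2]<0.02)&((ratio<.4)))&ok
print('mat',cv2.minAreaRect((c[m][:,:2]*1e3).astype(np.float32)),m.sum(),fitrect(c[m][:,:2],[.449,-.365,-1.324],.069,.029))
w=ok&near&(c[...,2]<.02)&(f.min(-1)>130); w=ransac_rect(w) if 0 else w
q=c[w]; print('outline',cv2.minAreaRect((q[:,:2]*1e3).astype(np.float32)),len(q))
E
```

```text
{'tip': np.float64(0.09183732373076518), 'slope_x': np.float64(0.0006316782765982736), 'slope_y': np.float64(-0.0003631618194562952), 'z_at60': np.float64(0.03262086481145804), 'yslope': np.float64(-0.0030236911706013362), 'y60': np.float64(0.00010175751176059964), 'w': np.float64(0.024774641492129608), 'n': 5442}
mat ((448.4078369140625, -363.483154296875), (60.07320785522461, 141.51805114746094), 14.143575668334961) 7079 (array([ 0.44880734, -0.36414722, -1.3256121 ]), np.float64(0.008859853945326854))
outline ((431.4832458496094, -322.21636962890625), (70.75810241699219, 66.43110656738281), 13.964653968811035) 697
```

```bash
cat > dish.py <<'E'
from lift import *
DRY=np.array([.64148,.20499,.04657]); STO=np.array([.61002,-.28248,.06294]); U=0.0365
YC=[.074,0,-.074]
def w(a,lx,ly,zu): # world TCP for local lifter origin, underside height zu
    cs,sn=np.cos(a[2]),np.sin(a[2]); return [a[0]+cs*lx-sn*ly,a[1]+sn*lx+cs*ly,zu+U]
def loc(a,q):
    dx,dy=q[...,0]-a[0],q[...,1]-a[1]; cs,sn=np.cos(a[2]),np.sin(a[2]); return cs*dx+sn*dy,-sn*dx+cs*dy
def dishloc(c,a,yc,lo=.0345,hi=.042):
    x,y=loc(a,c); m=np.isfinite(c).all(-1)&(c[...,2]>lo)&(c[...,2]<hi)&(abs(x)<.045)&(abs(y-yc)<.036)
    m=ransac_rect(cv2.medianBlur(m.astype(np.uint8)*255,5)>0)&np.isfinite(c).all(-1)
    P=np.stack([x[m],y[m]],1); lo,hi=np.percentile(P,[.5,99.5],axis=0); return (lo+hi)/2,hi-lo,m.sum()
E
python3 - <<'E'
from dish import *
c=np.load('/tmp/wd.npz')['c']
for y in YC: print(dishloc(c,DRY,y))
robot.reach(w(DRY,-.16,YC[1],.1),[np.pi,0,DRY[2]]); robot.pause(.2)
p=wrist(); save(p,'w7'); c=dep(p)
for y in YC: print(dishloc(c,DRY,y))
print(robot.get_t())
E
```

```text
(array([-0.00471797,  0.07111067]), array([0.05766872, 0.05721747]), np.int64(2982))
(array([-0.00440197, -0.00257823]), array([0.05731819, 0.05723752]), np.int64(2979))
(array([ 9.72118324e-05, -7.56680235e-02]), array([0.0579698 , 0.05778784]), np.int64(3104))
(array([-0.02412027,  0.07055735]), array([0.02052362, 0.05365183]), np.int64(2079))
(array([-0.02374221, -0.00295939]), array([0.01971407, 0.05262375]), np.int64(1958))
(array([-0.02201245, -0.07579483]), array([0.01606949, 0.04956524]), np.int64(1473))
40.1417
```

View pics/w7.png

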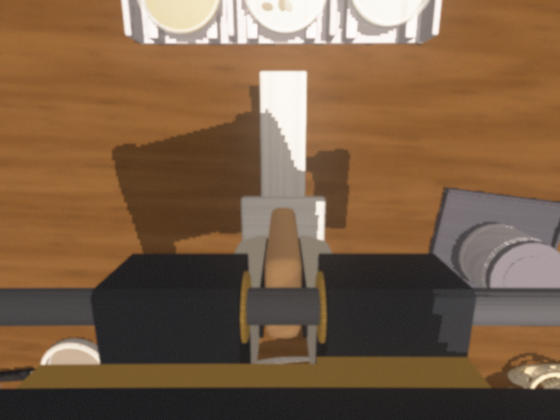

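Dish offsets in the rack frame are small (x -4.7 to 0 mm, y about -2 to -3 mm). I'll start with the right bay and check the insertion before lifting.

```bash
python3 - <<'E'
from dish import *
k=2; dx,dy=.0001,-.0017
ly=YC[k]+dy/2
O=[np.pi,0,DRY[2]]
robot.line_to(w(DRY,-.16,ly,.06),speed=.15,orientation=O)
robot.line_to(w(DRY,-.16,ly,.011),speed=.1)
robot.line_to(w(DRY,dx-.066,ly,.011),speed=.05)
print('F',force(6)[0]); p=wrist(); save(p,'w8'); s=robot.grab_frame('scene'); save(s,'s8'); print(robot.get_t())
cv2.imwrite('pics/s8c.png',cv2.resize(s['frame'][200:330,110:280],None,fx=4,fy=4))
E
```

```text
F [ 0.27611984  0.11047595 -1.24074005]
44.2333
```

View pics/w8.png

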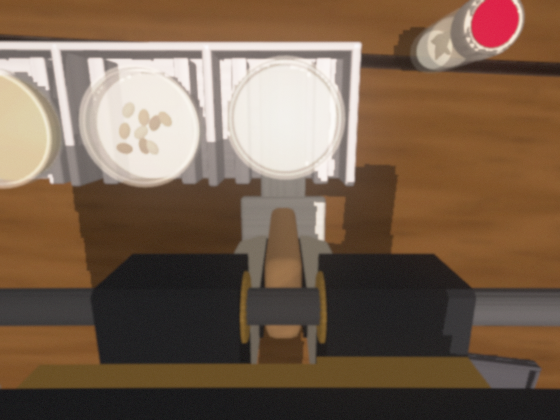

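View pics/s8c.png

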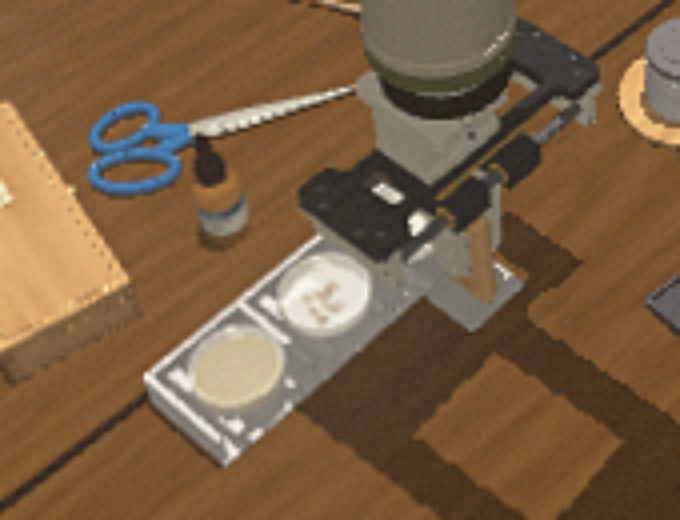

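The blade is under the right dish (dish at (285,119), handle at (283,270)) and there is no contact force beyond the lifter's weight. Lifting now.

```bash
cat >> dish.py <<'E'
def insert(k,dx,dy):
    ly=YC[k]+dy/2; O=[np.pi,0,DRY[2]]
    robot.line_to(w(DRY,-.16,ly,.06),speed=.15,orientation=O)
    robot.line_to(w(DRY,-.16,ly,.011),speed=.1)
    robot.line_to(w(DRY,dx-.066,ly,.011),speed=.06)
    f=force(6)[0]; print('F insert',f); assert np.linalg.norm(f)<6
def lift(k,dx,dy):
    ly=YC[k]+dy/2
    robot.line_to(w(DRY,dx-.066,ly,.035),speed=.03)
    robot.line_to(w(DRY,dx-.066,ly,.085),speed=.06)
    p=wrist(); return p
def carry(k,ks,dy):
    O=[np.pi,0,STO[2]]; ly=YC[ks]-dy/2
    robot.line_to(w(DRY,-.12,YC[k],.085),speed=.08)
    robot.line_to(w(STO,-.12,ly,.085),speed=.13,orientation=O)
    robot.line_to(w(STO,-.066,ly,.085),speed=.06)
    robot.line_to(w(STO,-.066,ly,.03),speed=.05)
def lower(ks,dy):
    ly=YC[ks]-dy/2
    robot.line_to(w(STO,-.066,ly,.011),speed=.02)
    f=force(6)[0]; print('F lower',f)
    assert np.linalg.norm(f)<6
    robot.line_to(w(STO,-.16,ly,.011),speed=.06)
    robot.line_to(w(STO,-.16,ly,.085),speed=.15)
E
python3 - <<'E'
from dish import *
k=2; dx,dy=.0001,-.0017
p=lift(k,dx,dy); save(p,'w9')
carry(k,2,dy); p=wrist(); save(p,'w10'); print(force(6)[0],robot.get_t())
E
```

```text
[ 0.0433221   0.33249135 -1.86948678] 53.9083
```

View pics/w9.png

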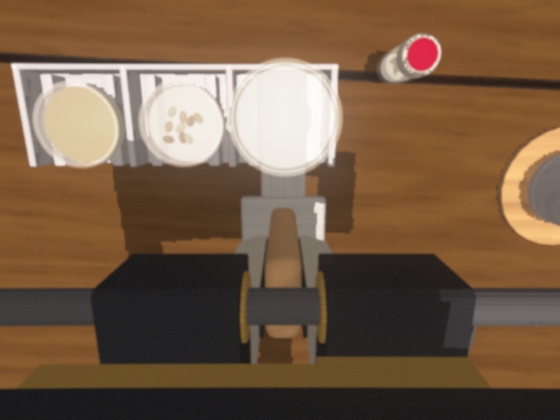

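View pics/w10.png

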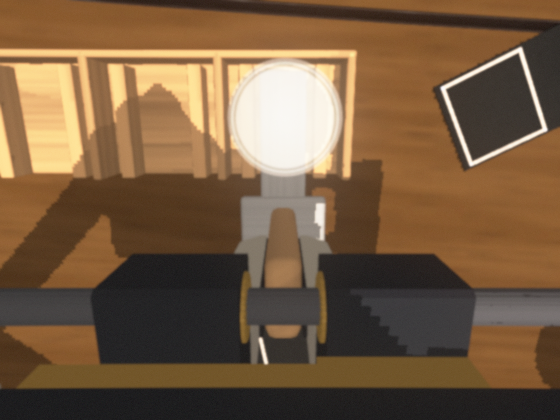

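The dish stayed put on the blade at (285,118) and is centred over the right bay, between the dividers at about (225) and (350). Lowering it.

```bash
python3 - <<'E'
from dish import *
dy=-.0017
lower(2,dy)
robot.reach(w(STO,-.10,YC[2],.13),[np.pi,0,STO[2]]); robot.pause(.2)
p=wrist(); save(p,'w11'); print(dishloc(dep(p),STO,YC[2]), robot.get_t())
E
```

```text
F lower [-0.21649189 -0.06509002 -1.52004835]
(array([ 0.00500661, -0.07408768]), array([0.04873669, 0.05805212]), np.int64(2877)) 58.6167
```

View pics/w11.png

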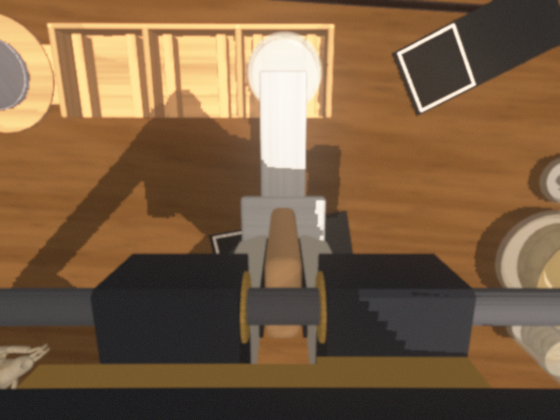

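The first dish is seated within 1 mm. The middle one is next.

```bash
python3 - <<'E'
from dish import *
k=1; dx,dy=-.0044,-.0026
robot.line_to(w(DRY,-.16,YC[k]+dy/2,.1),speed=.3,orientation=[np.pi,0,DRY[2]])
insert(k,dx,dy); save(wrist(),'w12'); save(lift(k,dx,dy),'w13')
carry(k,1,dy); save(wrist(),'w14'); print(robot.get_t())
a=[cv2.imread('pics/w%d.png'%i)[:230,100:500] for i in (12,13,14)]; cv2.imwrite('pics/c1.png',cv2.resize(np.vstack(a),None,fx=.85,fy=.85))
E
```

```text
F insert [ 0.3902516  -0.26685979 -1.5601538 ]
73.0
```

View pics/c1.png

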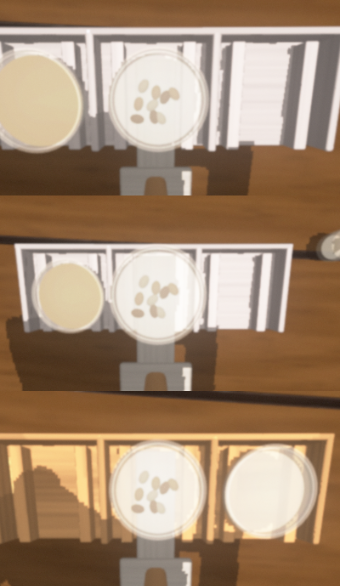

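The middle dish was carried steadily and sits centred over the middle bay. I'll lower it and fetch the left one.

```bash
python3 - <<'E'
from dish import *
lower(1,-.0026)
robot.reach(w(STO,-.11,YC[1],.13),[np.pi,0,STO[2]]); robot.pause(.2)
p=wrist(); save(p,'w15'); c=dep(p); print([dishloc(c,STO,YC[i]) for i in(1,2)],robot.get_t())
k=0; dx,dy=-.0047,-.0029
robot.line_to(w(DRY,-.16,YC[k]+dy/2,.1),speed=.3,orientation=[np.pi,0,DRY[2]])
insert(k,dx,dy); save(wrist(),'w16'); save(lift(k,dx,dy),'w17')
carry(k,0,dy); save(wrist(),'w18'); print(robot.get_t())
a=[cv2.imread('pics/w%d.png'%i)[:230,100:500] for i in (15,16,17,18)]; cv2.imwrite('pics/c2.png',cv2.resize(np.vstack([np.hstack(a[:2]),np.hstack(a[2:])]),None,fx=.9,fy=.9))
E
```

```text
F lower [-0.23581219  0.05034776 -1.65163781]
[(array([4.82206535e-03, 5.98658112e-05]), array([0.04889194, 0.05770438]), np.int64(3631)), (array([-0.00020003, -0.07397483]), array([0.05775364, 0.05778224]), np.int64(4907))] 77.6833
F insert [-0.24270098  0.142787   -1.47183149]
92.0667
```

View pics/c2.png

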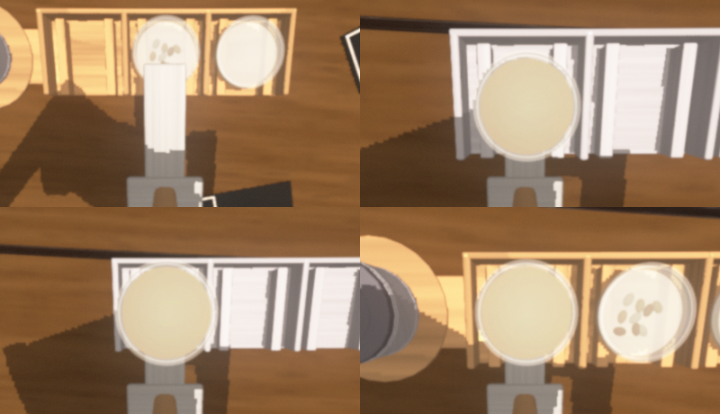

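```bash
python3 - <<'E'
from dish import *
lower(0,-.0029)
robot.reach(w(STO,-.13,YC[0],.15),[np.pi,0,STO[2]]); robot.pause(.2)
p=wrist(); save(p,'w19'); c=dep(p); print([dishloc(c,STO,YC[i]) for i in(0,1,2)],find_can(c))
robot.reach([.4391,-.3258,.12],[np.pi,0,-1.325]); robot.pause(.2)
robot.line_to([.4391,-.3258,.045],speed=.1)
robot.line_to([.4391,-.3258,.0388],speed=.03)
print(force(6)[0])
robot.move_gripper(.6)
robot.line_to([.4391,-.3258,.15],speed=.15)
robot.reach([.39,-.36,.2],[np.pi,0,0]); robot.pause(.2)
p=wrist(); save(p,'w20'); c=dep(p); f=p['frame'].astype(int); a,n,m=foot_from(c); print(a,n)
t=robot.grab_frame('top'); save(t,'top2'); ct=dep(t); print(find_can(ct)); s=robot.grab_frame('scene'); save(s,'scene2'); print(find_can(dep(s))); print(robot.get_t())
np.savez('/tmp/w20.npz',c=c,f=f)
E
```

```text
F lower [ 0.0030257   0.40014064 -1.70803801]
[(array([0.0010769 , 0.07452537]), array([0.05213735, 0.0569049 ]), np.int64(4198)), (array([-6.75722437e-04,  1.93736537e-05]), array([0.0552645 , 0.05785032]), np.int64(4407)), (array([-0.00101616, -0.07395523]), array([0.05527161, 0.05814055]), np.int64(4492))] [(array([ 0.5975, -0.1058,  0.0564]), array([ 0.5973, -0.1038]), array([0.054, 0.061]), 4882), (array([ 0.4378, -0.0014,  0.0531]), array([0.4364, 0.0017]), array([0.06 , 0.061]), 3828), (array([ 0.3027, -0.0334,  0.0462]), array([ 0.3033, -0.0332]), array([0.006, 0.013]), 76)]
[-0.11363878  0.20416488 -1.51792593]
(array([ 0.43875295, -0.32580591, -1.32615258]), np.float64(0.009827707446496286)) 3243
[(array([0.6852, 0.0468, 0.0603]), array([0.6866, 0.0472]), array([0.024, 0.022]), 55), (array([ 0.5993, -0.1033,  0.0558]), array([ 0.5996, -0.1045]), array([0.058, 0.058]), 310), (array([0.4356, 0.0018, 0.053 ]), array([0.4358, 0.001 ]), array([0.059, 0.057]), 315), (array([ 0.3068, -0.0682,  0.0467]), array([ 0.3099, -0.0666]), array([0.02 , 0.072]), 74)]
[(array([ 0.7299, -0.2385,  0.0543]), array([ 0.7341, -0.2477]), array([0.03 , 0.075]), 122), (array([ 0.5961, -0.1005,  0.0556]), array([ 0.5989, -0.1047]), array([0.059, 0.061]), 321), (array([0.6824, 0.0486, 0.0574]), array([0.6852, 0.0467]), array([0.026, 0.025]), 82), (array([0.7422, 0.2004, 0.0524]), array([0.7415, 0.1976]), array([0.017, 0.029]), 61), (array([0.4326, 0.0038, 0.0532]), array([0.4341, 0.0015]), array([0.059, 0.06 ]), 395), (array([ 0.308 , -0.0728,  0.0466]), array([ 0.3105, -0.0701]), array([0.021, 0.075]), 93)]
103.2917
```

View pics/w19.png

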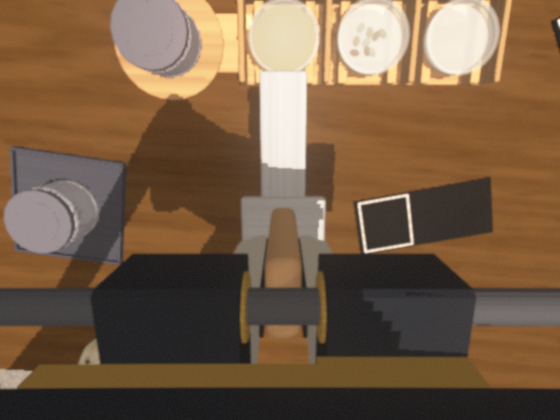

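View pics/w20.png

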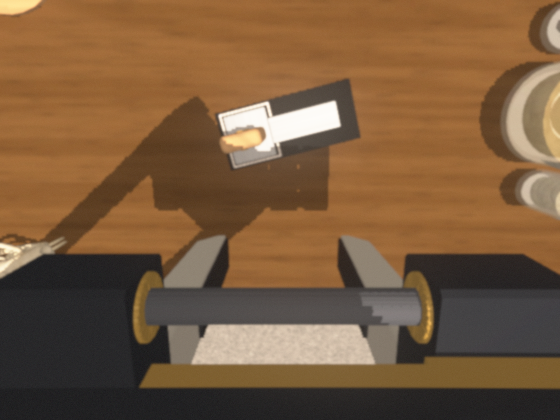

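View pics/scene2.png

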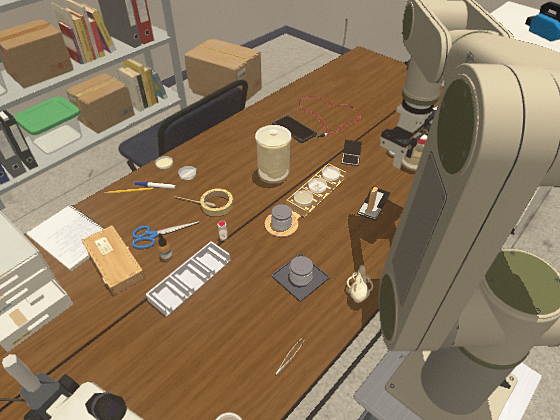

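Everything is in place: the canisters are at (282,217) on the pad and (301,270) in the tray. The dishes are in the storage bays at about (317,187), the drying rack is empty, and the lifter is on its outline. Handing in.

```bash
python3 - <<'E'
from lift import *
c=dep(wrist()); print(foot_from(c)[0]); print(find_can(dep(robot.grab_frame('top'))))
robot.finish_job(); print(robot.get_t())
E
```

```text
(array([ 0.43886855, -0.32580526, -1.32803128]), np.float64(0.011980149593836788))
[(array([0.6855, 0.0466, 0.0604]), array([0.6861, 0.0472]), array([0.025, 0.022]), 56), (array([ 0.5994, -0.1033,  0.0558]), array([ 0.5995, -0.1046]), array([0.058, 0.058]), 309), (array([0.4357, 0.0017, 0.0528]), array([0.4358, 0.0008]), array([0.059, 0.057]), 315), (array([ 0.3054, -0.0642,  0.0471]), array([ 0.3071, -0.0607]), array([0.014, 0.06 ]), 70)]
the job is handed in; nothing more can be done
the job is handed in; nothing more can be done
```

The job is done as asked and handed in at about 103 s of the 210 s allowed.

- **Canisters:** I lifted each in turn. They weighed about 0.58 kg and 0.28 kg, so the heavier one stands in the oven tray and the lighter one on the round pad. Both were within about 2 mm of centre at the last look.
- **Petri dishes:** All three went on the lifter, one to each bay of the storage rack, and the fingers never touched a dish. Each sat within about 1 mm of its bay centre.
- **Lifter:** It stands back on the leftmost of the two mats, handle under 1 mm from the marked spot and aligned with the mat.
- **Bystanders:** The vial and the dropper bottle read the same position before and after, within measurement error.

No last check failed. One reading disagreed: the wrist camera's heights came out 1–2 mm high throughout, within its calibration, so I worked from the stated heights. I saw no knock to any object during the run.

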